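# Pin back the sprung belt-tensioner arm

### The job

Lock the belt tensioner back for a belt change: draw the locking pin out of its wooden block, push the sprung arm round against its spring with the pin's shank, and push the pin, upright, fully down into the last of the three holes (the one farthest from the arm's rest position), so that the arm stays back, leaning on the pin. Then let go. Leave the block's and the tensioner's neighbours on the bench where they lie.

Things in the scene. Friction and masses are not known exactly. Their poses are not given: they have to be found in the camera images.
- tensioner: fixed grey base plate of a belt tensioner, 190 (own x) x 170 (own y) x 20 mm high; origin at the centre of its underside, z up. A sprung dark steel arm swings level on it; three blind holes (12 mm wide, 16 mm deep, 2 mm chamfer) lie on an arc of 85 mm radius about the pivot, 0.28 rad apart. Nothing on it is higher than 42 mm above the bench.
- pivot (a point): axis of the arm's pivot, on the plate's top face (20 mm above the bench)
- tension_arm (a joint): swing of the arm, rad, anticlockwise from above positive; 0 = at rest on its stop, 1.25 = far end. A spring always drives it back to 0: pushing it 85 mm from the pivot takes 2 N at rest, 3.5 N at the last hole. With the pin in the last hole it rests on the pin at about 0.975 (middle hole 0.695, first 0.415). The arm is a flat-sided bar 18 mm wide, 23 to 35 mm above the bench.
- roller (a point): top centre of the aluminium roller (34 mm wide) at the arm's free end, 118 mm from the pivot, 37 mm above the bench; moves with the arm. The arm's centre line runs from the pivot to here. The pin's axis, 85 mm from the pivot and touching the arm's clockwise side (left side seen from the robot), lies 0.165 rad clockwise of that line.
- first_hole (a point): mouth centre, at the plate's top face, of the hole nearest the arm's rest position (not to be used)
- middle_hole (a point): mouth centre of the hole between (not to be used)
- last_hole (a point): mouth centre, at the plate's top face, of the hole farthest from the arm's rest position: the pin goes here, on the clockwise side of the arm
- lock_pin: loose pin, 80 g, upright in the block at first. Origin at its foot's centre, z up the pin: steel shank 10 mm across from 0 to 36 mm with a 3 mm tapered foot, collar 22 mm across to 40 mm, black square grip 16 x 16 mm (sides along own x, y) to 74 mm. Fully down in a plate hole the foot is 16 mm below the plate's top and the collar clears the arm. The spring's side load jams it: push it down.
- pin_block: fixed wooden block 60 x 60 x 30 mm with one hole 12 mm wide and 24 mm deep in the middle of its top, where the pin is parked (pin foot 6 mm above the bench); origin at the centre of its underside
- polish_tin: bystander: round green tin 63 mm wide, 26 mm high, behind the pin block; origin at the centre of its underside; leave alone
- screwdriver: bystander: red-handled screwdriver 162 mm long, 19 mm high, lying left of the tensioner; leave alone
- solder_spool: bystander: spool of solder about 55 mm wide, 36 mm high, front left; leave alone
- ring_clamp: bystander: wooden ring clamp 138 mm long, 26 mm high, lying at the back; leave alone
Not all that is in view belongs to the job. Leave any yellow look-alike of the lock_pin alone.

How it is judged:
On the way, in this order (a step that is already met when the one before it is completed fails the run):
1. the pin is drawn out of the block (z of lock_pin in the frame of pin_block above 0.033 m), for 0.1 s.
2. the pin pushes the arm round past the middle hole (value of joint tension_arm above 0.8 rad and contact force between lock_pin and tensioner above 0.5 N), for 0.1 s.
At the end, for the whole second after the job is handed in: the pin stands in the last hole (foot within 4 mm of its axis, at least 12 mm of its 16 mm deep, tilted less than 0.2 rad), released and at rest, and the arm leans on it at 0.90 to 1.05 rad (horizontal distance between lock_pin and last_hole below 0.004 m and z of lock_pin in the frame of last_hole below -0.012 m and angle between lock_pin's own z axis and vertical below 0.2 rad and value of joint tension_arm between 0.9 and 1.05 rad and linear speed of lock_pin below 0.02 m/s); the robot touches nothing.
It fails at once if the polish tin is shifted more than 25 mm (distance of polish_tin from where it was at the start of the episode above 0.025 m).
It fails at once if the screwdriver is shifted more than 25 mm (distance of screwdriver from where it was at the start of the episode above 0.025 m).
It fails at once if the solder spool is shifted more than 25 mm (distance of solder_spool from where it was at the start of the episode above 0.025 m).
It fails at once if the ring clamp is shifted more than 25 mm (distance of ring_clamp from where it was at the start of the episode above 0.025 m).
It also fails if it takes over 54 s, if anything falls off the work surface, if the arm or the gripper's body presses on something with over 40 N, if the wrist force passes 120 N, or if a joint passes its speed limit or range.

### The arm

A 6-joint arm with a two-finger parallel gripper is mounted at the origin on a cart in front of the work surface, level with it; the furniture and walls round the work are solid. World frame = base frame: x ahead of the robot, y to its left, z up, the work surface at z = 0. Lengths are in m, angles in rad, forces in N, time in s.
With the tool pointing down it reaches from about 0.35 to 0.925 m from the base axis. Payload 6.4 kg.
Tool frame: the origin (TCP) lies between the finger pads; the fingertips stand 22 mm ahead of it and the grasp point (between the pads) lies 3 mm ahead of it (arm.tips_ahead is the distance from the TCP to the fingertips, in m); z points along the fingers, y is the line along which they close (so a half turn about z gives the same grasp; the last joint's range is limited). The gripper opens to 85 mm and grips with 20 to 120 N. Pads are 22 mm wide; open, the fingers measure 114 mm over their backs; the gripper's body (76 mm by 85 mm) begins 54 mm behind the grasp point. The pads swing forward as they close: fully open they stand 13 mm farther back than shut.
Start: joints at [-0.174, 0.245, 1.558, -0, 1.339, -0.174], TCP at [0.65, 0, 0.227] pointing down, gripper open.
Joint ranges: [-3.13, 3.13], [-1.02, 2.26], [0.13, 2.54], [-0.95, 4.09], [0.21, 2.88], [-2.74, 2.74]. Speed limits (rad/s): [2.57, 2.57, 3.14, 3.14, 3.14, 3.14].

### API

Orientations are given as a unit quaternion [x, y, z, w].
In Python, from cell import arm gives the robot as it stands.
- The arm moves only by the tool step_arm, never from a script. Its argument "motion" is a list of rows, each a list of 5 numbers: the shift along the tool's x, y, z in m, then the turn about the tool's z in rad, then the closure in counts, from 0 (fully open) to 255 (shut). In form: [[tx, ty, tz, yaw, grip], ...]. A call has 1 to 12 rows; each row is the pose to reach, as a shift and turn from the pose commanded when the call began, along the tool's axes at that moment; what a row does not reach only later rows make up. A row lasts 1/8 s, in which the tool goes at most 62.5 mm and 10.7 degrees, less where a joint would pass 70% of its speed; a pose out of reach is approached as far as the arm can. A call with a gripper value outside its range is refused whole. The fingers move at their own pace and stop on an object; "newtons" is the grip in N (left out, the last holds). Time passes only in rows, so rows that repeat a pose let the fingers close. It gives the time, the measured TCP pose, the force, the opening and the grip force at its end, in the units of the state.
- arm.state(): the state, without advancing time (a new reading comes with each control period).
- arm.snapshot(name): name is "scene" or "side" or "wrist"; returns (picture, depth): 480x640x3 uint8, red, green, blue; 480x640 float32, m along the optical axis (not along the pixel's ray), 0 where there is no reading.
- arm.camera_params(name): a dict with "intrinsics" (3x3 intrinsics, pixels), "k1" (the pictures are not rectified: a ray, as slopes to the right and down, at radius r is drawn at 1 + k1 r^2 times it, then the intrinsics apply), "extrinsics" (4x4, takes a point from camera to world coordinates). Camera axes: x right, y down, z forward; pixel columns grow to the right and rows downward; lengths in m; the calibration is good to about 2 mm. A picture is of the moment at which its call begins: read the wrist's pose just before it. camera_params takes no time and is no camera call; for the wrist camera it gives the pose at the moment of the call.
- arm.finish_job(): hands the job in; it is judged then, once.
The state is a dict: "clock": time; "q": joint angles; "joint_velocities": joint speeds; "effort": joint torques, N m; "position": TCP position; "eef_rot": TCP orientation; "contact_force": force on the tool from outside, world axes, zero at the start; "moment": the same for the moment, N m; "grip_width": finger opening in m; "grip_force": force on a finger pad.
Only numpy, scipy, OpenCV 4.12 (cv2) and the standard library are available. Lean on these libraries where they do the work, as an engineer would, in place of code of your own. Each camera call takes 0.05 s, during which the arm holds its last target. There are 200 camera calls.

## Working session

There is one attempt and no reset: what is moved stays moved. The work goes in short steps, Python scripts to look and compute and a tool call to move; the robot and the scene stay as the last step left them, time stands still between calls to the robot, and variables do not carry over. Pictures are saved under pics/ and viewed, at most 10 in all, crops included, and the job is handed in when it is done.

Besides the shell and the picture viewer there is one more tool, called as a command line: name --pt "numbers of a row" for each row, then --argument value for the rest. step_arm: Moves the arm, as the interface text tells. Its arguments: {"type":"object","properties":{"motion":{"type":"array"},"newtons":{"type":"number"}},"required":["motion"]}

```bash
mkdir -p pics; cat > h.py <<'E'
import numpy as np, cv2
from cell import arm
def snap(n):
    P=arm.camera_params(n); im,d=arm.snapshot(n); return im,d,P
def pts(d,P):
    K=np.array(P["intrinsics"]);h,w=d.shape
    v,u=np.mgrid[0:h,0:w]
    xy=cv2.undistortPoints(np.stack([u,v],-1).reshape(-1,1,2).astype(float),K,np.array([P["k1"],0,0,0.])).reshape(h,w,2)
    c=np.dstack([xy*d[...,None],d]); E=np.array(P["extrinsics"])
    return c@E[:3,:3].T+E[:3,3]
def ray(P,u,v,z):
    K=np.array(P["intrinsics"]);x=cv2.undistortPoints(np.array([[[u,v]]],float),K,np.array([P["k1"],0,0,0.]))[0,0]
    E=np.array(P["extrinsics"]);r=E[:3,:3]@[x[0],x[1],1];o=E[:3,3];return o+r*(z-o[2])/r[2]
E
python3 - <<'E'
from h import *
print(arm.state())
for n in("scene","wrist"):
    im,d,P=snap(n); cv2.imwrite(f"pics/{n}0.png",im[...,::-1]); np.savez(f"{n}0.npz",im=im,d=d,K=P["intrinsics"],k1=P["k1"],E=P["extrinsics"]); print(P)
E
```

```text
{'clock': 0.0, 'q': array([-1.74119680e-01,  2.45839153e-01,  1.55903799e+00,  1.79445212e-05,
        1.33868938e+00, -1.74109511e-01]), 'joint_velocities': array([-4.12853239e-04,  7.36732886e-05,  8.78429274e-04,  6.87241585e-04,
       -5.84851241e-04, -4.86429103e-04]), 'effort': array([ 6.17919522e-04, -4.29512215e+01, -3.26122355e+01, -1.30276699e-04,
        5.42047856e-03, -1.36905024e-05]), 'position': array([6.49427013e-01, 9.84821593e-05, 2.26351395e-01]), 'eef_rot': array([ 7.07111498e-01,  7.07101376e-01, -5.59274083e-04, -8.13225981e-04]), 'contact_force': array([-1.09084104, -0.4915004 ,  0.00897724]), 'moment': array([ 0.04868132, -0.04261284, -0.00024892]), 'grip_force': 0.0, 'grip_width': 0.08522693934503585}
{'intrinsics': array([[555.84908906,   0.        , 325.11492319],
       [  0.        , 555.84908906, 239.1974392 ],
       [  0.        ,   0.        ,   1.        ]]), 'k1': -0.015728584809977315, 'extrinsics': array([[ 0.76295204, -0.38641543,  0.51825409, -0.01273518],
       [-0.64607461, -0.48328382,  0.59078282, -0.54364959],
       [ 0.02217621, -0.78556977, -0.61837557,  0.72019944],
       [ 0.        ,  0.        ,  0.        ,  1.        ]])}
{'intrinsics': array([[382.54335575,   0.        , 317.78141063],
       [  0.        , 382.54335575, 240.60240521],
       [  0.        ,   0.        ,   1.        ]]), 'k1': -0.07474206649604229, 'extrinsics': array([[ 9.99993378e-01,  1.96181055e-04, -3.63389803e-03,
         6.50122754e-01],
       [-9.59991974e-04, -9.48956372e-01, -3.15405900e-01,
         7.99003597e-02],
       [-3.51028736e-03,  3.15407300e-01, -9.48949900e-01,
         3.72902414e-01],
       [ 0.00000000e+00,  0.00000000e+00,  0.00000000e+00,
         1.00000000e+00]])}
```

View pics/scene0.png

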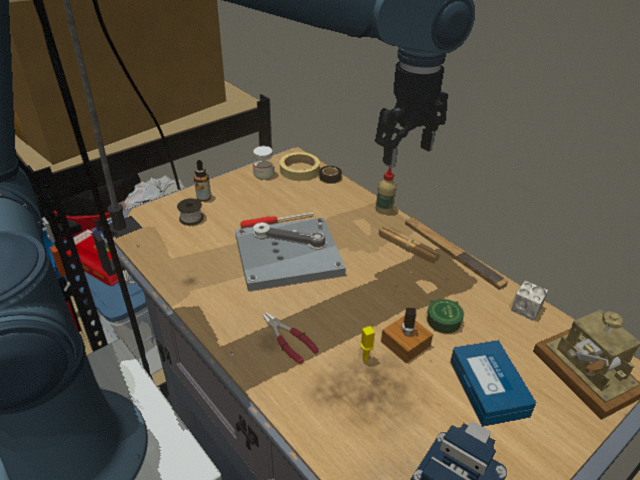

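View pics/wrist0.png

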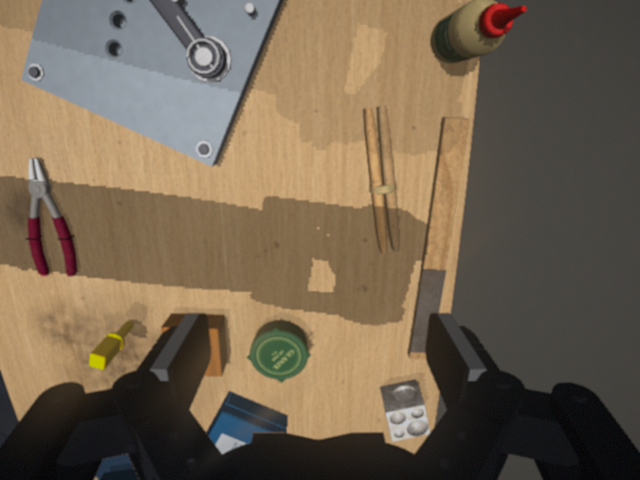

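The scene shows the tensioner (pivot cap about (317,240), roller (261,230)), the black-gripped pin in the block at (408,320), and the yellow look-alike at (368,340). I'll zoom in on the first two.

```bash
python3 - <<'E'
from h import *
im=np.load("scene0.npz")["im"][...,::-1]
a=cv2.resize(im[205:295,225:355],None,fx=4,fy=4,interpolation=cv2.INTER_CUBIC)
b=cv2.resize(im[295:370,380:440],None,fx=4,fy=4,interpolation=cv2.INTER_CUBIC)
o=np.zeros((360,760+10,3),np.uint8);o[:360,:520]=a;o[:300,525:765]=b
cv2.imwrite("pics/crop1.png",o)
z=np.load("scene0.npz");P=dict(intrinsics=z["K"],k1=float(z["k1"]),extrinsics=z["E"])
X=pts(z["d"],P)
for u,v in[(317,240),(261,230),(280,258),(408,313),(405,345),(409,312),(290,270),(300,350),(345,400)]: print(u,v,X[v,u].round(4))
m=(z["d"]>0)
# grip top: points near pin
s=X[295:340,395:425].reshape(-1,3); g=s[(s[:,2]>.06)&(s[:,2]<.1)]; print(len(g),g.min(0),g.max(0)); t=g[g[:,2]>.076]; print(len(t),t.mean(0),np.ptp(t,0))
b=X[300:370,375:440].reshape(-1,3); b=b[abs(b[:,2]-.03)<.003]; print("block top",len(b),cv2.minAreaRect((b[:,:2]*1000).astype(np.float32)))
p=X[205:295,225:355].reshape(-1,3); p=p[abs(p[:,2]-.02)<.003]; print("plate",len(p),cv2.minAreaRect((p[:,:2]*1000).astype(np.float32)))
r=X[215:245,245:275].reshape(-1,3); r=r[(r[:,2]>.0345)&(r[:,2]<.041)]; print("roller",len(r),r.mean(0),np.ptp(r,0))
E
```

```text
317 240 [0.5443 0.1157 0.0385]
261 230 [0.4795 0.2154 0.0348]
280 258 [0.4727 0.1429 0.0119]
408 313 [ 0.5043 -0.1607  0.0797]
405 345 [ 0.4884 -0.1769  0.0288]
409 312 [ 0.5064 -0.1608  0.0807]
290 270 [0.4621 0.0965 0.0181]
300 350 [ 0.3658 -0.0563 -0.0022]
345 400 [ 0.3572 -0.1788 -0.0008]
156 [ 0.50165296 -0.17089518  0.06013624] [ 0.52394375 -0.15054513  0.08113303]
76 [ 0.51183178 -0.16051787  0.07836616] [0.02205009 0.01904277 0.00512846]
block top 739 ((539.5211181640625, -160.3135223388672), (61.85636520385742, 117.92857360839844), 89.60533142089844)
plate 3851 ((504.97308349609375, 163.02931213378906), (202.59730529785156, 190.52798461914062), 64.28447723388672)
roller 116 [0.48412327 0.21926457 0.03595853] [0.03197042 0.04131132 0.00501995]
```

View pics/crop1.png

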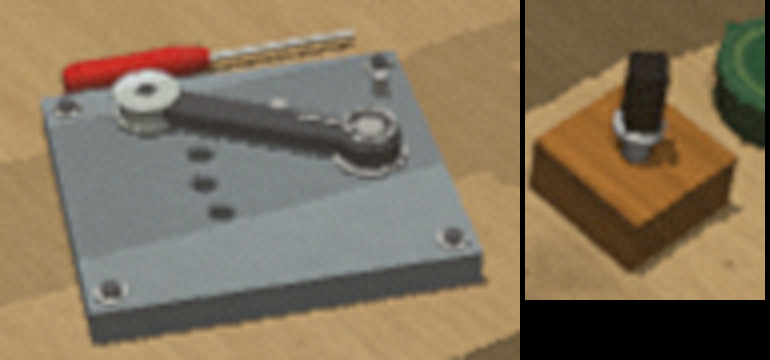

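step_arm --pt "0.035 -0.035 0 0 0" --pt "0.07 -0.07 0 0 0" --pt "0.105 -0.105 0 0 0" --pt "0.14 -0.14 0 0 0" --pt "0.14 -0.14 0 0 0" --pt "0.14 -0.14 0 0 0"

```text
clock: 0.85
position: [0.5102, 0.1399, 0.2275]
eef_rot: [0.707, 0.707, -0.0, 0.0]
contact_force: [0.3, 0.9, -0.0]
grip_width: 0.0853
grip_force: 0.0
```

```bash
python3 - <<'E'
from h import *
z=np.load("scene0.npz");P=dict(intrinsics=z["K"],k1=float(z["k1"]),extrinsics=z["E"])
for n,u,v,h in[("piv",317.5,236.25,.042),("rol",261.75,227.5,.037),("h1",275.5,243.75,.02),("h2",276,251,.02),("h3",280.25,258.25,.02),("gripTop",407,311,.08)]: print(n,ray(P,u,v,h).round(4))
im,d,P=snap("wrist"); cv2.imwrite("pics/w1.png",im[...,::-1]); np.savez("w1.npz",im=im,d=d,K=P["intrinsics"],k1=P["k1"],E=P["extrinsics"])
print(arm.state()["position"])
E
```

```text
piv [0.55  0.121 0.042]
rol [0.484 0.219 0.037]
h1 [0.4866 0.1763 0.02  ]
h2 [0.4738 0.1572 0.02  ]
h3 [0.4671 0.1341 0.02  ]
gripTop [ 0.5061 -0.1568  0.08  ]
[0.51052303 0.13950413 0.22746187]
```

View pics/w1.png

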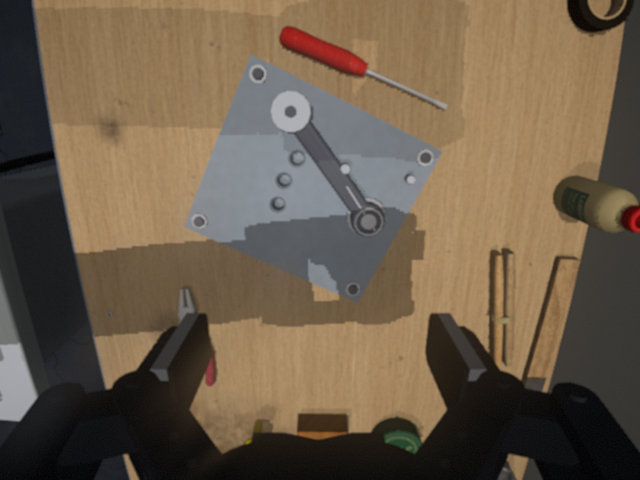

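```bash
python3 - <<'E'
from h import *
from scipy.optimize import least_squares
def L(f):
    z=np.load(f);return z,dict(intrinsics=z["K"],k1=float(z["k1"]),extrinsics=z["E"])
zs,Ps=L("scene0.npz"); zw,Pw=L("w1.npz")
W=[ray(Pw,*a) for a in[(368,219,.042),(291,111,.037),(298,158,.02),(285,180,.02),(279,204,.02)]]
S=[ray(Ps,*a) for a in[(317.5,236.25,.042),(261.75,227.5,.037),(275.5,243.75,.02),(276,251,.02),(280.25,258.25,.02)]]
for M in(W,S,W+S):
    M=np.array(M)[:,:2]
    def mod(q):
        p=q[:2];return np.array([p]+[p+r*np.array([np.cos(q[2]+a),np.sin(q[2]+a)]) for r,a in[(.118,0),(.085,.25),(.085,.53),(.085,.81)]])
    f=lambda q:(np.vstack([mod(q)]*(len(M)//5))-M).ravel()
    s=least_squares(f,[.55,.12,2.2]); print(s.x.round(4),"h3",mod(s.x)[4].round(4)); print((s.fun.reshape(-1,2)*1000).round(1).tolist())
o=lambda u,v:(380+(u-525)/4,295+v/4)
c=[ray(Ps,*o(u,v),.03)[:2] for u,v in[(535,148),(737,157),(635,222)]]
print("block corners",np.round(c,4)); 
g=[ray(Ps,*o(u,v),.08)[:2] for u,v in[(627,53),(668,55),(645,62)]];print("grip",np.round(g,4))
# wrist0 block
z0,P0=L("wrist0.npz")
print("w0 block corners",[ray(P0,*a).round(4) for a in[(224,316,.03),(226,375,.03)]], "tin",ray(P0,279,352,.026).round(4))
X=pts(zw["d"],Pw); print("plate z",np.median(X[210:240,220:260,2]),"table",np.median(X[60:100,500:550,2]))
E
```

```text
[0.5572 0.1282 2.2085] h3 [0.4729 0.1386]
[[2.1, -1.5], [-0.6, 0.5], [-0.6, 0.5], [-0.5, 0.3], [-0.4, 0.2]]
[0.5505 0.1208 2.1705] h3 [0.4666 0.1345]
[[0.6, -0.1], [-0.1, -0.7], [0.1, 0.6], [-0.1, -0.1], [-0.5, 0.3]]
[0.5539 0.1245 2.1893] h3 [0.4697 0.1365]
[[-1.3, -5.2], [-2.1, -1.8], [-3.0, -2.0], [-3.2, -1.9], [-3.5, -1.9], [3.9, 3.5], [1.5, 1.6], [2.4, 3.0], [2.6, 2.1], [2.7, 2.4]]
block corners [[ 0.4791 -0.1342]
 [ 0.5408 -0.1909]
 [ 0.4822 -0.188 ]]
grip [[ 0.5087 -0.151 ]
 [ 0.5208 -0.1622]
 [ 0.5107 -0.1591]]
w0 block corners [array([ 0.5531, -0.1151,  0.03  ]), array([ 0.5488, -0.1881,  0.03  ])] tin [ 0.6073 -0.1607  0.026 ]
plate z 0.020153680515893974 table -0.00020267313577221335
```

The wrist and scene fits agree in shape but are offset by about 6 mm, so I'll check each from close range. Next I'll go above the pin.

step_arm --pt "-0.06 0 0 0 0" --pt "-0.12 0 0 0 0" --pt "-0.18 0 0.01 0 0" --pt "-0.24 0 0.02 0 0" --pt "-0.3 0 0.03 0 0" --pt "-0.3 0 0.03 0 0" --pt "-0.3 0 0.03 0 0"

```text
clock: 1.78
position: [0.51, -0.1608, 0.1972]
eef_rot: [0.708, 0.707, 0.0, -0.0]
contact_force: [-0.1, 0.6, -0.4]
grip_width: 0.0854
grip_force: 0.0
```

```bash
python3 - <<'E'
from h import *
im,d,P=snap("wrist"); np.savez("w2.npz",im=im,d=d,K=P["intrinsics"],k1=P["k1"],E=P["extrinsics"])
X=pts(d,P)
m=((X[...,2]>.07)&(X[...,2]<.09)); m[300:]=0; m=m.astype(np.uint8)
n,l,st,c=cv2.connectedComponentsWithStats(m); print(st,c)
for i in range(1,n):
    p=X[l==i]; 
    if len(p)>30: print(len(p),p.mean(0),cv2.minAreaRect((p[:,:2]*1000).astype(np.float32)))
b=X[180:320,230:420].reshape(-1,3); b=b[abs(b[:,2]-.03)<.0025];b=b[abs(b[:,0]-.51)<.05]; print("block",len(b),cv2.minAreaRect((b[:,:2]*1000).astype(np.float32)))
cv2.imwrite("pics/w2.png",cv2.resize(im[150:350,220:420,::-1],None,fx=3,fy=3,interpolation=cv2.INTER_CUBIC)); print(arm.state()["position"])
E
```

```text
[[     0      0    640    480 306178]
 [   205    190     26     26    489]
 [   310    211     29     31    533]] [[319.65553371 239.58329468]
 [217.28629857 202.26175869]
 [323.93058161 225.81613508]]
489 [ 0.43711886 -0.14129309  0.07376695] ((436.72430419921875, -141.68934631347656), (16.13964080810547, 16.374027252197266), 75.0623779296875)
533 [ 0.51431786 -0.15775428  0.07896772] ((514.298828125, -158.84872436523438), (16.199705123901367, 15.948338508605957), 48.64386749267578)
block 3910 ((519.1751098632812, -195.7540740966797), (67.85479736328125, 134.43923950195312), 7.99513578414917)
[ 0.51016275 -0.15997132  0.19746975]
```

View pics/w2.png

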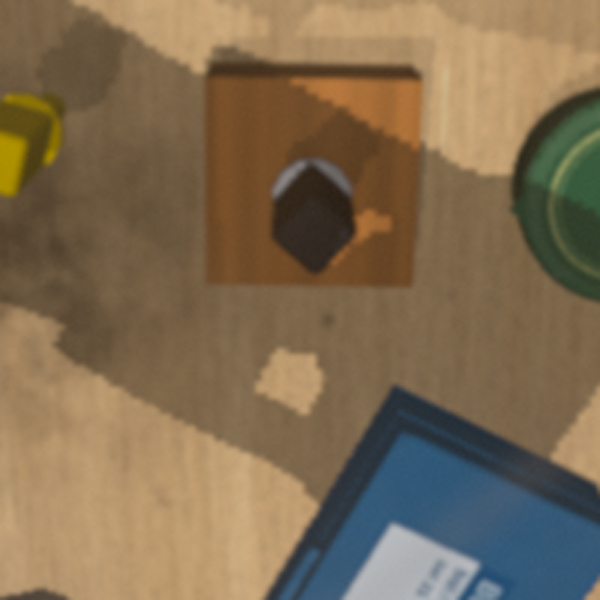

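The pin's grip top is centred at about (0.514, -0.1585) and its square is yawed 48.6°. Both cameras agree here. I'll turn the tool to it, descend part way and re-measure.

step_arm --pt "0.002 0.004 0.015 -0.17 0" --pt "0.002 0.004 0.03 -0.34 0" --pt "0.002 0.004 0.045 -0.51 0" --pt "0.002 0.004 0.06 -0.68 0" --pt "0.002 0.004 0.07 -0.848 0" --pt "0.002 0.004 0.07 -0.848 0" --pt "0.002 0.004 0.07 -0.848 0"

```text
clock: 2.7
position: [0.5146, -0.1575, 0.1282]
eef_rot: [0.354, 0.935, -0.0, 0.001]
contact_force: [-0.1, 0.1, -0.1]
grip_width: 0.0851
grip_force: 0.0
```

```bash
python3 - <<'E'
from h import *
from scipy.spatial.transform import Rotation as R
s=arm.state();print(s["position"],s["contact_force"],R.from_quat(s["eef_rot"]).as_matrix().round(3).tolist())
im,d,P=snap("wrist"); cv2.imwrite("pics/w3.png",im[...,::-1])
X=pts(d,P)
m=((X[...,2]>.07)&(X[...,2]<.09)&(np.hypot(X[...,0]-.514,X[...,1]+.158)<.02)).astype(np.uint8)
n,l,st,c=cv2.connectedComponentsWithStats(m)
for i in range(1,n):
    p=X[l==i]
    if len(p)>30: print(st[i],c[i],p.mean(0),cv2.minAreaRect((p[:,:2]*1000).astype(np.float32)))
E
```

```text
[ 0.51456014 -0.15750332  0.12822636] [-0.09933348  0.1263495  -0.07277713] [[-0.749, 0.662, 0.001], [0.662, 0.749, -0.001], [-0.001, 0.0, -1.0]]
[303 249  29  33 909] [317.03080308 265.49944994] [ 0.51322486 -0.15820013  0.0788    ] ((514.3541259765625, -159.17196655273438), (15.845100402832031, 16.620235443115234), 48.7637825012207)
```

step_arm --pt "0 -0.001 0.03 0 0" --pt "0 -0.001 0.057 0 0" --pt "0 -0.001 0.057 0 0" --pt "0 -0.001 0.057 0 120" --pt "0 -0.001 0.057 0 200" --pt "0 -0.001 0.057 0 255" --pt "0 -0.001 0.057 0 255" --pt "0 -0.001 0.057 0 255" --pt "0 -0.001 0.057 0 255" --newtons 60

```text
clock: 3.88
position: [0.5139, -0.1591, 0.0712]
eef_rot: [0.354, 0.935, -0.0, 0.001]
contact_force: [-0.5, -0.1, 5.2]
grip_width: 0.0135
grip_force: 58.8
```

step_arm --pt "0 0 -0.02 0 255" --pt "0 0 -0.045 0 255" --pt "0 0 -0.075 0 255" --pt "0 0 -0.075 0 255" --pt "0 0 -0.075 0 255"

```text
clock: 4.5
position: [0.5125, -0.1582, 0.1439]
eef_rot: [0.354, 0.935, 0.0, -0.001]
contact_force: [-0.4, 0.6, -1.4]
grip_width: 0.0129
grip_force: 58.8
```

```bash
python3 - <<'E'
from h import *
im,d,P=snap("wrist"); np.savez("w4.npz",im=im,d=d,K=P["intrinsics"],k1=P["k1"],E=P["extrinsics"])
a=cv2.resize(im[220:420,200:440,::-1],None,fx=2,fy=2)
i2,d2,P2=snap("scene"); b=cv2.resize(i2[240:340,340:460,::-1],None,fx=3,fy=3)
o=np.zeros((720,480,3),np.uint8); o=np.zeros((400,790+60,3),np.uint8);o[:400,:480]=a;o[:300,490:850]=b
cv2.imwrite("pics/c4.png",o[:,:800]);print(arm.state()["position"],arm.state()["grip_width"])
E
```

```text
[ 0.5122449  -0.15812451  0.14352436] 0.013389895638477228
```

View pics/c4.png

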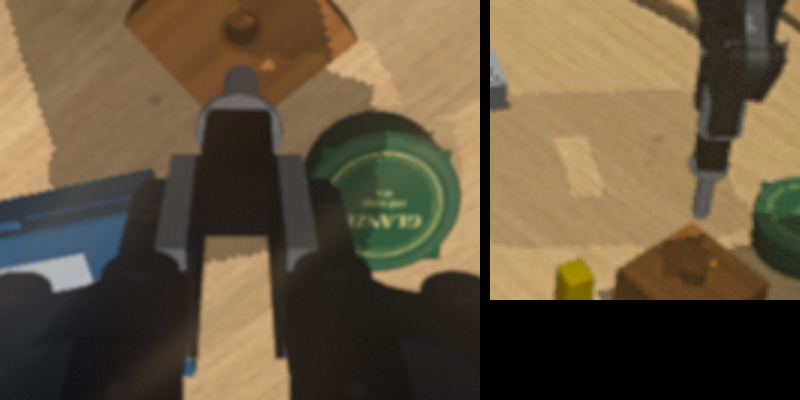

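The pin is held straight and hangs between the pads, with its foot at about wrist pixel (320,254). I'll carry it above the last hole at a safe height and look.

step_arm --pt "0.038 0.032 0 -0.08 255" --pt "0.076 0.064 0 -0.16 255" --pt "0.114 0.096 0 -0.24 255" --pt "0.152 0.128 0 -0.32 255" --pt "0.19 0.16 0.01 -0.4 255" --pt "0.227 0.193 0.025 -0.46 255" --pt "0.227 0.193 0.025 -0.46 255" --pt "0.227 0.193 0.025 -0.46 255"

```text
clock: 5.6
position: [0.4704, 0.1359, 0.1198]
eef_rot: [0.131, 0.991, -0.0, -0.001]
contact_force: [0.1, -0.7, -0.6]
grip_width: 0.013
grip_force: 58.9
```

```bash
python3 - <<'E'
from h import *
from scipy.spatial.transform import Rotation as R
s=arm.state();print(s["position"],s["q"].round(2),R.from_quat(s["eef_rot"]).as_matrix().round(3).tolist())
im,d,P=snap("wrist"); np.savez("w5.npz",im=im,d=d,K=P["intrinsics"],k1=P["k1"],E=P["extrinsics"],p=s["position"])
cv2.imwrite("pics/w5.png",cv2.resize(im[100:340,200:440,::-1],None,fx=2.5,fy=2.5,interpolation=cv2.INTER_CUBIC))
E
```

```text
[0.47043569 0.13594283 0.11979743] [ 0.05 -0.    2.04 -0.    1.1  -1.26] [[-0.966, 0.26, -0.001], [0.26, 0.966, -0.0], [0.001, -0.001, -1.0]]
```

View pics/w5.png

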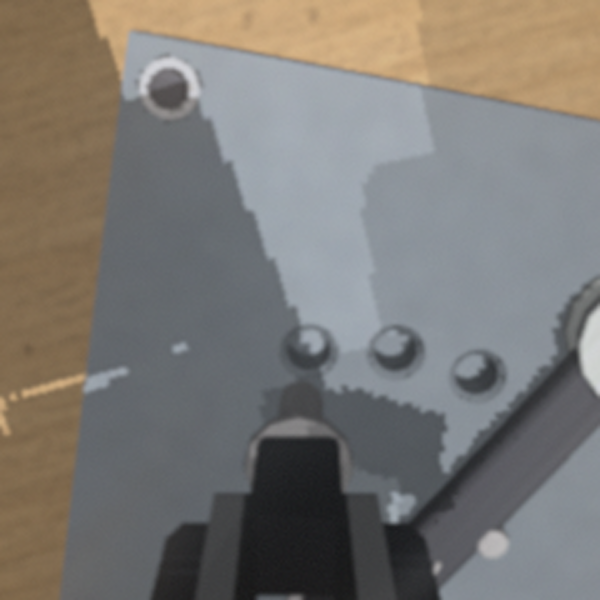

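```bash
python3 - <<'E'
from h import *
z=np.load("w5.npz");P=dict(intrinsics=z["K"],k1=float(z["k1"]),extrinsics=z["E"])
def proj(X):
    E=P["extrinsics"];c=(np.array(X)-E[:3,3])@E[:3,:3];return cv2.projectPoints(c[None,None],np.zeros(3),np.zeros(3),P["intrinsics"],np.array([P["k1"],0,0,0]))[0].ravel()
p=z["p"]
print("pred foot",proj(p-[0,0,.065]),"collar bottom",proj(p-[0,0,.029]))
f=ray(P,320.4,253.6,p[2]-.065);print("foot ray",f,"tcp",p)
X=pts(z["d"],P)
print("plate z",np.median(X[130:180,330:350,2]))
Hs=[ray(P,u,v,.02) for u,v in[(323.6,239.6),(358.4,239.6),(391.2,249.6)]];print(np.round(Hs,4))
print([np.linalg.norm(Hs[i]-Hs[i+1]) for i in(0,1)], "expect",2*.085*np.sin(.14))
# hole minus TCP per ray; and using foot as reference
print("hole-foot",(Hs[0]-f).round(4))
E
```

```text
pred foot [320.11195031 257.51665332] collar bottom [320.44783822 282.97311479]
foot ray [0.46809825 0.1367445  0.05479743] tcp [0.47043569 0.13594283 0.11979743]
plate z 0.02001538582611119
[[0.4713 0.1383 0.02  ]
 [0.4775 0.1611 0.02  ]
 [0.4903 0.1812 0.02  ]]
[np.float64(0.02359730132327521), np.float64(0.023877150282471882)] expect 0.023722329489520206
hole-foot [ 0.0032  0.0016 -0.0348]
```

```bash
python3 - <<'E'
import numpy as np
c=np.array([.4706,.1362]);pv=np.array([.5555,.1267])
y=np.array([.2605,.9655]);x=np.array([-.9655,.2605])
s=pv+.085*np.array([np.cos(1.93),np.sin(1.93)])
print("start",x@(s-c),y@(s-c))
for a in np.append(np.arange(1.93,3.0,.12),3.005):
    t=pv+.085*np.array([np.cos(a),np.sin(a)])-s; print(round(a,3),(x@t).round(4),(y@t).round(4))
E
```

```text
start -0.03486730638309646 0.08199018285829075
1.93 0.0 0.0
2.05 0.0079 -0.0064
2.17 0.015 -0.0138
2.29 0.0211 -0.0219
2.41 0.0263 -0.0307
2.53 0.0303 -0.0401
2.65 0.0332 -0.0498
2.77 0.0349 -0.0599
2.89 0.0354 -0.0701
3.005 0.0347 -0.0798
```

step_arm --pt "-0.018 0.041 0 0 255" --pt "-0.035 0.082 0 0 255" --pt "-0.035 0.082 0 0 255" --pt "-0.035 0.082 0.015 0 255" --pt "-0.035 0.082 0.025 0 255" --pt "-0.035 0.082 0.0315 0 255" --pt "-0.035 0.082 0.0315 0 255"

```text
clock: 6.52
position: [0.5252, 0.2057, 0.0881]
eef_rot: [0.131, 0.991, -0.0, -0.001]
contact_force: [-0.1, 0.3, -0.4]
grip_width: 0.0133
grip_force: 59.1
```

step_arm --pt "0.008 -0.0065 0 0 255" --pt "0.015 -0.014 0 0 255" --pt "0.021 -0.022 0 0 255" --pt "0.0265 -0.0305 0 0 255" --pt "0.0305 -0.04 0 0 255" --pt "0.033 -0.05 0 0 255" --pt "0.035 -0.06 0 0 255" --pt "0.0355 -0.07 0 0 255" --pt "0.0345 -0.08 0 0 255" --pt "0.0345 -0.08 0 0 255" --pt "0.0345 -0.08 0 0 255"

```text
clock: 7.9
position: [0.4715, 0.138, 0.0888]
eef_rot: [0.131, 0.991, 0.0, -0.0]
contact_force: [1.7, 2.9, -0.6]
grip_width: 0.0131
grip_force: 59.1
```

```bash
python3 - <<'E'
from h import *
s=arm.state();print(s["position"],s["contact_force"])
im,d,P=snap("wrist"); np.savez("w6.npz",im=im,d=d,K=P["intrinsics"],k1=P["k1"],E=P["extrinsics"],p=s["position"])
cv2.imwrite("pics/w6.png",cv2.resize(im[140:340,220:420,::-1],None,fx=3,fy=3,interpolation=cv2.INTER_CUBIC))
E
```

```text
[0.47149336 0.13795495 0.0887611 ] [ 1.68362007  2.92045176 -0.64288874]
```

View pics/w6.png

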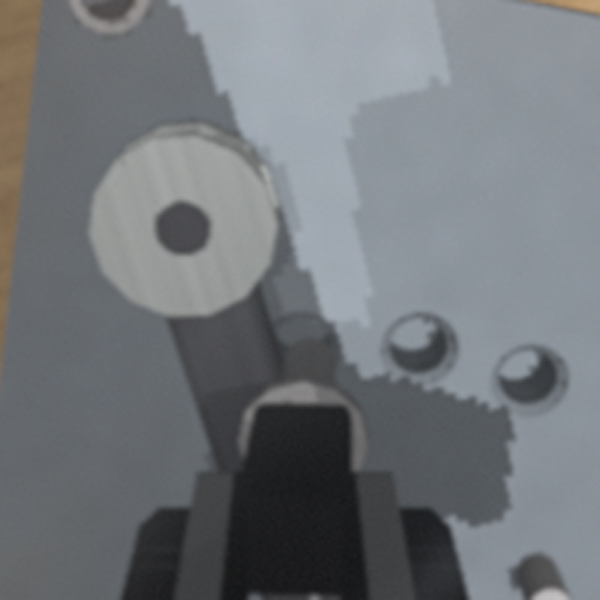

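The arm is pushed back, and the foot is at the visible rim of the last hole (crop about (303,330)). Now a gentle descent.

step_arm --pt "0 0 0.002 0 255" --pt "0 0 0.004 0 255" --pt "0 0 0.006 0 255" --pt "0 0 0.008 0 255" --pt "0 0 0.008 0 255"

```text
clock: 8.57
position: [0.4716, 0.1379, 0.0807]
eef_rot: [0.131, 0.991, -0.0, -0.0]
contact_force: [-0.3, 2.7, -0.1]
grip_width: 0.013
grip_force: 59.2
```

```bash
python3 - <<'E'
from h import *
z=np.load("w6.npz");P=dict(intrinsics=z["K"],k1=float(z["k1"]),extrinsics=z["E"])
h2=ray(P,220+420/3,140+345/3,.02)[:2];h1=ray(P,220+532/3,140+378/3,.02)[:2]
d=h2-h1;c,s=np.cos(.28),np.sin(.28);h3=h2+np.array([[c,-s],[s,c]])@d
print(h1,h2,np.linalg.norm(d),"h3",h3); print(arm.state()["position"],arm.state()["contact_force"])
E
```

```text
[0.49055692 0.18153639] [0.47764594 0.16118196] 0.024103869141814498 h3 [0.47086284 0.13805219]
[0.47155084 0.13789475 0.08065961] [-0.28079283  2.72710239 -0.14982482]
```

Already in the hole with no vertical resistance. I'll push it to the bottom.

step_arm --pt "0 0 0.003 0 255" --pt "0 0 0.006 0 255" --pt "0 0 0.009 0 255" --pt "0 0 0.0105 0 255" --pt "0 0 0.012 0 255" --pt "0 0 0.012 0 255"

```text
clock: 9.32
position: [0.472, 0.138, 0.0692]
eef_rot: [0.131, 0.991, 0.0, 0.0]
contact_force: [-0.7, 3.1, 4.1]
grip_width: 0.0131
grip_force: 59.6
```

step_arm --pt "0 0 0.001 0 255" --pt "0 0 0.0015 0 255" --pt "0 0 0.0015 0 255"

```text
clock: 9.7
position: [0.4731, 0.138, 0.069]
eef_rot: [0.131, 0.991, 0.0, 0.001]
contact_force: [-1.0, 3.1, 10.2]
grip_width: 0.013
grip_force: 60.4
```

It's on the bottom (TCP stopped at 0.069, foot about 4 mm above the bench). I'll release and lift.

step_arm --pt "0 0 0 0 200" --pt "0 0 0 0 150" --pt "0 0 0 0 120" --pt "0 0 0 0 120" --pt "0 0 -0.02 0 120" --pt "0 0 -0.05 0 120" --pt "0 0 -0.09 0 120" --pt "0 0 -0.13 0 120" --pt "0 0 -0.13 0 120"

```text
clock: 10.82
position: [0.474, 0.138, 0.2012]
eef_rot: [0.131, 0.991, 0.001, 0.004]
contact_force: [-0.0, -0.1, -0.6]
grip_width: 0.0448
grip_force: 0.0
```

```bash
python3 - <<'E'
from h import *
print(arm.state()["position"],arm.state()["contact_force"])
im,d,P=snap("wrist"); i2,d2,P2=snap("scene"); X=pts(d,P)
m=(np.hypot(X[...,0]-.472,X[...,1]-.138)<.02)&(X[...,2]>.065)&(X[...,2]<.1)
p=X[m];print(len(p),p.mean(0),np.percentile(p[:,2],[5,50,95]),cv2.minAreaRect((p[:,:2]*1000).astype(np.float32)))
o=np.zeros((400,800,3),np.uint8);o[:,:400]=cv2.resize(im[140:340,220:420,::-1],(400,400));o[:300,400:]=cv2.resize(i2[200:290,225:345,::-1],(400,300));cv2.imwrite("pics/f.png",o)
E
```

```text
[0.47402603 0.13803514 0.20118834] [-0.04372663 -0.13322563 -0.6145309 ]
534 [0.47121333 0.14340658 0.07628165] [0.06805471 0.07735443 0.07885827] ((472.658935546875, 142.75759887695312), (16.33612823486328, 16.519758224487305), 75.45501708984375)
```

View pics/f.png

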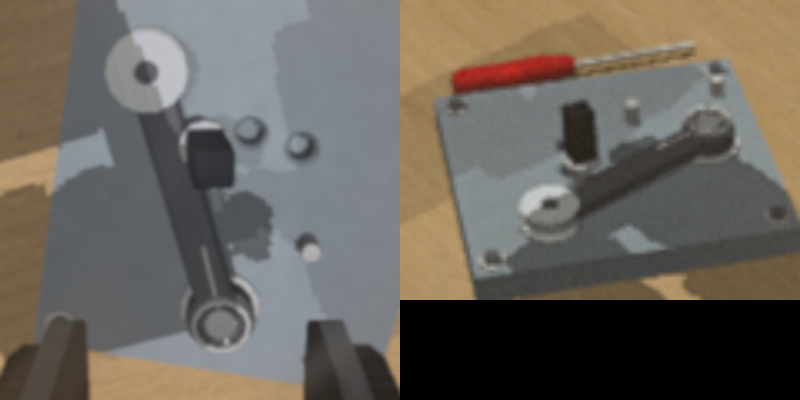

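The final picture shows the pin standing in the last hole. Its top is at z of about 0.078 (fully down) and it leans about 0.07 rad. The arm rests on it, and the gripper is clear.

```bash
python3 -c "
from cell import arm; print(arm.finish_job())"
```

```text
the job is handed in; nothing more can be done
None
```

The pin stands fully down in the last hole, leaning about 0.07 rad, and the sprung arm is locked back against it. The gripper is released and clear, and I handed the job in at about 11 s; no verdict came back.

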